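# Point out the open canister and its lid

### The arm

A 7-joint arm with a two-finger parallel gripper is mounted at the origin on the work surface. World frame = base frame: x ahead of the robot, y to its left, z up, the work surface at z = 0. Lengths are in m, angles in rad, forces in N, time in s.
With the tool pointing down it reaches from about 0.425 to 0.875 m from the base axis. Payload 4.7 kg.
Tool frame: the origin (TCP) lies between the finger pads, 19 mm behind the fingertips; this is the grasp point; x points along the fingers, y is the direction in which the jaws open and shut, and the axes are right-handed (so a half turn about x gives the same grasp; the last joint's range is limited). The gripper opens to 87 mm and grips with 3 to 60 N. Pads are 19 mm wide; open, the fingers measure 117 mm over their backs; the gripper's body (75 mm by 190 mm) begins 51 mm behind the grasp point.
Start: joints at [-1.284, 0.321, -0.07, 1.45, 0.023, 1.371, -0.057], TCP at [0.175, 0.626, 0.241] pointing down, gripper open.
Joint ranges: [-2.86, 2.86], [-0.3, 2.09], [-1.38, 1.24], [0.06, 2.45], [-1.56, 4.7], [0.09, 2.05], [-2.69, 2.69]. Speed limits (rad/s): [2.57, 2.57, 3.14, 3.14, 3.14, 3.14, 3.14].

### API

Orientations are given as a rotation vector (axis times angle).
In Python, from rig import arm gives the robot as it stands.
- The arm moves only by the tool carry_out, never from a script. Its arguments are lists of equal length, an entry for each row: "dp": the shift along the world's x, y, z in units of 40 mm (1.0 is 40 mm), a list of three; "yaw": the turn about the world's z in units of 6 degrees (1.0 is 6 degrees); "grip": the closure in counts, from 0 (fully open) to 255 (shut). A call has 1 to 20 rows; each row is the pose to reach, as a shift and turn from the pose measured when the call began; what a row does not reach only later rows make up. A row lasts 1/10 s, in which the tool goes at most 50 mm and 8.59 degrees, less where a joint would pass 70% of its speed; a pose out of reach is approached as far as the arm can. A call with a gripper value outside its range is refused whole. The fingers move at their own pace and stop on an object; "grip_force" is the grip in N (left out, the last holds). Time passes only in rows, so rows that repeat a pose let the fingers close. It gives the time, the measured TCP pose, the force and the opening at its end, in the units of the state.
- arm.read_state(): the state, without advancing time (a new reading comes with each control period).
- arm.capture(name): name is "side" or "top"; returns (picture, depth): 420x560x3 uint8, red, green, blue; 420x560 float32, m along the optical axis (not along the pixel's ray), 0 where there is no reading.
- arm.camera_info(name): a dict with "mtx" (3x3 intrinsics, pixels), "k1" (the pictures are not rectified: a ray, as slopes to the right and down, at radius r is drawn at 1 + k1 r^2 times it, then the intrinsics apply), "extrinsics" (4x4, takes a point from camera to world coordinates). Camera axes: x right, y down, z forward; pixel columns grow to the right and rows downward; lengths in m; the calibration is good to about 2 mm. A picture is of the moment at which its call begins. camera_info takes no time and is no camera call.
- arm.hand_in(): hands the job in, once; it reports no verdict.
The state is a dict: "time_s": time; "q": joint angles; "joint_velocities": joint speeds; "joint_efforts": joint torques, N m; "tool_pos": TCP position; "tcp_rot": TCP orientation; "force": force on the tool from outside, world axes, zero at the start; "ft_torque": the same for the moment, N m; "finger_gap": finger opening in m.
Only numpy, scipy, OpenCV 4.12 (cv2) and the standard library are available. Lean on these libraries where they do the work, as an engineer would, in place of code of your own. Each camera call takes 0.05 s, during which the arm holds its last target. There are 200 camera calls.

### The job

One of the pantry canisters has been left open: show me which, by pointing straight down at the middle of its mouth with your fingertips about three centimetres above the rim, and stay there for two seconds. Then point in the same way at the middle of the loose lid that fits it, stay two seconds, and finish there, still pointing. Touch nothing at all, and do not come low over the middle of any of the other things, so that there is no doubt which ones you mean.

Things in the scene. Friction and masses are not known exactly. Their poses are not given: they have to be found in the camera images.
- canister_open_mouth (a point): Centre of the mouth, at rim height, of the open canister: an empty steel canister without a lid, 110 mm tall, 90 mm across the rim, mouth 82 mm wide. It stands in the row of three canisters at the far side of the work, the row's order being different every time. z is up.
- lid_large_top (a point): Centre of the upper face of the large loose lid, the one that fits the open canister: a wooden disc 96 mm across and 12 mm thick on a black rubber plug 78 mm across and 8 mm thick. It lies plug down on the worktop, nearer the robot than the canisters, its upper face 20 mm above the worktop. z is up.
- lid_small_top (a point): Centre of the upper face of the small loose lid, which does not fit the open canister: the same shape, wooden disc 62 mm across on a plug 48 mm across, upper face 20 mm above the worktop. It lies beside the large lid, on either side of it.
- canister_closed_top (a point): Centre of the top of the closed large canister: steel, 90 mm across, with its wooden lid on (96 mm across); the lid's top is 122 mm above the worktop. It stands upright and z is up.
- canister_small_top (a point): Centre of the top of the small closed canister: steel, 64 mm across, with its wooden lid on (70 mm across); the lid's top is 102 mm above the worktop. It stands upright and z is up.
- can_top (a point): Centre of the top of a food can, 66 mm across and 100 mm tall, at the robot's left. It stands upright and z is up.
- bottle_top (a point): Centre of the top of the cap of a brown glass bottle, 56 mm across and 140 mm tall, at the robot's right. It stands upright and z is up.
There are look-alikes about, which are no part of the job. Leave any yellow look-alike of the part that bears lid_large_top alone.

How it is judged:
By the outcome, as a careful person would: the job done as asked, in the order asked, and still so for the second after the job is handed in, with the robot touching nothing.
It also fails if it takes over 42 s, if anything falls off the work surface, if the arm or the gripper's body presses on something with over 40 N, if the wrist force passes 120 N, or if a joint passes its speed limit or range.

## Working session

There is one attempt and no reset: what is moved stays moved. The work goes in short steps, Python scripts to look and compute and a tool call to move; the robot and the scene stay as the last step left them, time stands still between calls to the robot, and variables do not carry over. Pictures are saved under pics/ and viewed, about 8 in all and at most 12, crops included, and the job is handed in when it is done.

Besides the shell and the picture viewer there is one more tool, called after "Call:" as name(argument=value, ...) on one line, values as JSON. carry_out: Moves the arm, as the interface text tells. Its arguments: {"type":"object","properties":{"dp":{"type":"array"},"yaw":{"type":"array"},"grip":{"type":"array"},"grip_force":{"type":"number"}},"required":["dp","yaw","grip"]}

```bash
mkdir -p pics
cat > h.py <<'E'
import numpy as np, cv2
from rig import arm
def pts(name,depth):
    c=arm.camera_info(name);K=np.array(c["mtx"]);T=np.array(c["extrinsics"])
    h,w=depth.shape;u,v=np.meshgrid(np.arange(w),np.arange(h))
    n=cv2.undistortPoints(np.stack([u,v],-1).reshape(-1,1,2).astype(float),K,np.array([c["k1"],0,0,0.])).reshape(h,w,2)
    P=np.dstack([n*depth[...,None],depth])
    return P@T[:3,:3].T+T[:3,3]
E
python3 - <<'E'
from h import *
for n in("top","side"):
    i,d=arm.capture(n);np.savez(n,i=i,d=d);cv2.imwrite(f"pics/{n}.png",i[...,::-1])
    print(n,np.array(arm.camera_info(n)["extrinsics"]).round(3).tolist())
s=arm.read_state();print(s["time_s"],s["tool_pos"],s["tcp_rot"],s["finger_gap"])
E
```

```text
top [[-0.008, -0.997, 0.083, 0.489], [-1.0, 0.007, -0.013, -0.008], [0.012, -0.083, -0.997, 1.034], [0.0, 0.0, 0.0, 1.0]]
side [[0.896, -0.226, 0.383, 0.239], [-0.445, -0.478, 0.757, -0.606], [0.012, -0.849, -0.529, 0.536], [0.0, 0.0, 0.0, 1.0]]
0.1 [0.17504538 0.62551784 0.24028318] [ 0.21273949  1.56029925 -0.21540809] 0.08694866982637806
```

View pics/top.png

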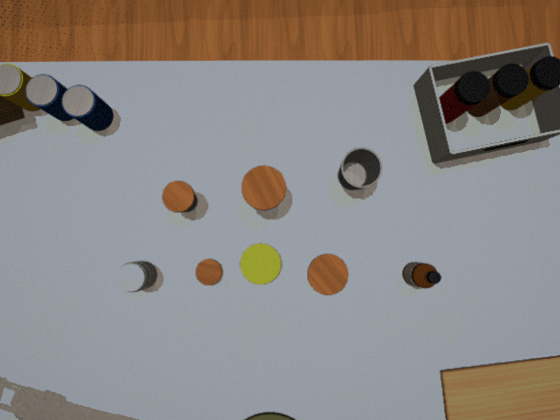

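View pics/side.png

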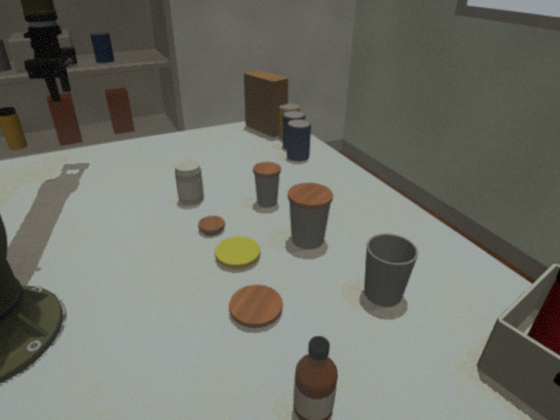

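Top view candidates for the mouth: open canister (360,168), closed large canister (264,188), small canister (179,197). For the lid: wooden disc (328,274), yellow look-alike (261,264), small lid (208,272). I choose the open canister at (360,168) and the wooden disc at (328,274). Next I measure both and check a crop.

Run:
```python
from h import *
D={n:np.load(n+".npz") for n in("top","side")}
def circ(xy):
    A=np.c_[2*xy,np.ones(len(xy))];s=np.linalg.lstsq(A,(xy**2).sum(1),rcond=None)[0]
    return s[:2],2*np.sqrt(s[2]+s[:2]@s[:2])
c0={}
P={n:pts(n,D[n]["d"].astype(float)) for n in D}
T=P["top"]
for nm,(u,v),z0,z1 in[("can",(360,168),.10,.12),("lid",(328,274),.012,.03),("yellow",(261,264),.012,.03),("slid",(208,272),.012,.03),("closed",(264,188),.112,.13),("scan",(179,197),.092,.112),("food",(133,278),.09,.11),("bottle",(434,278),.13,.15)]:
    w=45 if nm=="can" else 30
    p0=T[v-w:v+w,u-w:u+w].reshape(-1,3);m=p0[(p0[:,2]>z0)&(p0[:,2]<z1)]
    g=np.median(m[:,:2],0)
    for n in D:
        q=P[n].reshape(-1,3);q=q[(q[:,2]>z0)&(q[:,2]<z1)&(np.linalg.norm(q[:,:2]-g,axis=1)<.062)&(D[n]["d"].ravel()>0)]
        if len(q)<10: print(nm,n,len(q));continue
        h=cv2.convexHull(q[:,:2].astype(np.float32))
        e=circ(h[:,0].astype(float)); mn=cv2.minEnclosingCircle(h)
        print(nm,n,len(q),"z",np.median(q[:,2]).round(4),"fit",e[0].round(4),round(e[1],4),"enc",np.round(mn[0],4),round(2*mn[1],4))
# ray/plane check
def ray(n,uv,z):
    c=arm.camera_info(n);E=np.array(c["extrinsics"])
    x=cv2.undistortPoints(np.float64(uv).reshape(-1,1,2),np.array(c["mtx"]),np.array([c["k1"],0,0,0.]))[:,0]
    r=np.c_[x,np.ones(len(x))]@E[:3,:3].T
    return (E[:3,3]+r*((z-E[2,3])/r[:,2])[:,None])[:,:2]
for n,(u,v) in(("top",(328,274)),("side",(256,305))):
    hsv=cv2.cvtColor(D[n]["i"],cv2.COLOR_RGB2HSV);m=((hsv[...,0]<14)&(hsv[...,1]>100)).astype(np.uint8)
    l=cv2.connectedComponents(m)[1];k=(l==l[v,u]).astype(np.uint8)
    ct=max(cv2.findContours(k,0,1)[0],key=len)[:,0]
    print("lid ray",n,circ(ray(n,ct,.02)))
i=D["top"]["i"];j=D["side"]["i"]
a=cv2.resize(i[115:315,230:430],(400,400),interpolation=2);b=cv2.resize(j[200:360,200:430],(400,278))
cv2.imwrite("pics/crop.png",np.hstack([a,np.vstack([b,np.zeros((122,400,3),np.uint8)])])[...,::-1])
```

```text
can top 303 z 0.1086 fit [ 0.662  -0.2051] 0.0886 enc [ 0.6618 -0.2057] 0.0909
can side 727 z 0.1081 fit [ 0.6627 -0.2036] 0.0903 enc [ 0.6628 -0.2039] 0.0918
lid top 1292 z 0.0193 fit [ 0.4276 -0.139 ] 0.0935 enc [ 0.4281 -0.1391] 0.0956
lid side 1807 z 0.0215 fit [ 0.4275 -0.1384] 0.0954 enc [ 0.4278 -0.138 ] 0.0979
yellow top 1326 z 0.0193 fit [0.4524 0.018 ] 0.0949 enc [0.4526 0.0181] 0.0959
yellow side 1131 z 0.022 fit [0.4533 0.019 ] 0.0944 enc [0.4543 0.0184] 0.0973
slid top 538 z 0.0194 fit [0.4355 0.1391] 0.0597 enc [0.4354 0.1391] 0.0619
slid side 398 z 0.0221 fit [0.4362 0.1396] 0.062 enc [0.4371 0.139 ] 0.0649
closed top 1578 z 0.1212 fit [0.6175 0.0079] 0.095 enc [0.6178 0.0079] 0.0961
closed side 991 z 0.1241 fit [0.6171 0.0096] 0.0961 enc [0.6173 0.0091] 0.0989
scan top 789 z 0.1011 fit [0.6021 0.1934] 0.0677 enc [0.6024 0.1934] 0.0699
scan side 359 z 0.1042 fit [0.6012 0.1952] 0.0698 enc [0.6017 0.1947] 0.0724
food top 669 z 0.0991 fit [0.4299 0.2924] 0.0611 enc [0.4302 0.2925] 0.0629
food side 305 z 0.1002 fit [0.4277 0.2932] 0.0628 enc [0.4296 0.2935] 0.0678
bottle top 144 z 0.1389 fit [ 0.4269 -0.3459] 0.0261 enc [ 0.4267 -0.346 ] 0.0277
bottle side 394 z 0.1404 fit [ 0.4258 -0.3444] 0.026 enc [ 0.4259 -0.3441] 0.0271
lid ray top (array([ 0.4277461 , -0.13954466]), np.float64(0.0914173241736956))
lid ray side (array([ 0.4271478 , -0.13923249]), np.float64(0.09140840969597808))
```

View pics/crop.png

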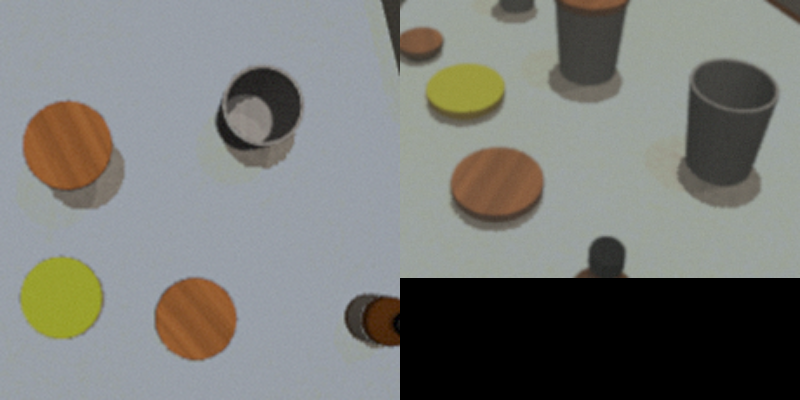

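The crop confirms it: left panel, the lidless canister has a dark mouth at (262,105), and the plain wooden 95 mm lid is at (196,318), with the yellow one at (62,298) left alone. Both views agree within 2 mm: mouth (0.662, -0.2045, 0.110), lid (0.4277, -0.139, 0.020). Moving high first, with the fingers shut to point.

Call:
carry_out(dp=[[0,0,0.7],[0,0,1.4],[0,0,2],[0.6,-1,2],[1.2,-2,2],[1.8,-3,2],[2.4,-4,2],[3,-5,2],[3.6,-6,2],[4.2,-7,2],[4.8,-8,2],[5.4,-9,2],[6,-10,2],[6.6,-11,2],[7.2,-12,2],[7.8,-13,2],[8.4,-14,2],[9,-15,2],[9,-15,2],[9,-15,2]], yaw=[0,0,0,0,0,0,0,0,0,0,0,0,0,0,0,0,0,0,0,0], grip=[255,255,255,255,255,255,255,255,255,255,255,255,255,255,255,255,255,255,255,255])

```text
time_s: 2.1
tool_pos: [0.535, 0.0244, 0.3198]
tcp_rot: [0.215, 1.561, -0.218]
force: [-0.7, -0.6, -0.2]
finger_gap: 0.0001
```

Call:
carry_out(dp=[[0.5,-0.9,0],[1,-1.8,0],[1.6,-2.8,0],[2.1,-3.8,0],[2.7,-4.8,0],[3.18,-5.72,0],[3.18,-5.72,0],[3.18,-5.72,-0.5],[3.18,-5.72,-1],[3.18,-5.72,-1.5],[3.18,-5.72,-2],[3.18,-5.72,-2.5],[3.18,-5.72,-2.5],[3.18,-5.72,-2.5]], yaw=[0,0,0,0,0,0,0,0,0,0,0,0,0,0], grip=[255,255,255,255,255,255,255,255,255,255,255,255,255,255])

```text
time_s: 3.5
tool_pos: [0.6624, -0.2022, 0.2198]
tcp_rot: [0.214, 1.562, -0.215]
force: [0.3, -0.7, 0.6]
finger_gap: 0.0003
```

Run:
```python
from h import *
from scipy.spatial.transform import Rotation as R
s=arm.read_state();print(s["time_s"],s["tool_pos"],R.from_rotvec(s["tcp_rot"]).as_matrix().round(3).tolist(),s["q"])
i,d=arm.capture("side");cv2.imwrite("pics/s2.png",cv2.resize(i[80:360,200:500],(640,597))[...,::-1])
```

```text
3.5 [ 0.66238644 -0.20220478  0.21978072] [[-0.002, 0.27, 0.963], [-0.0, 0.963, -0.27], [-1.0, -0.001, -0.002]] [-0.22746498  0.48780493  0.69409624  1.38128519 -0.30877543  1.38391176
  1.7635691 ]
```

View pics/s2.png

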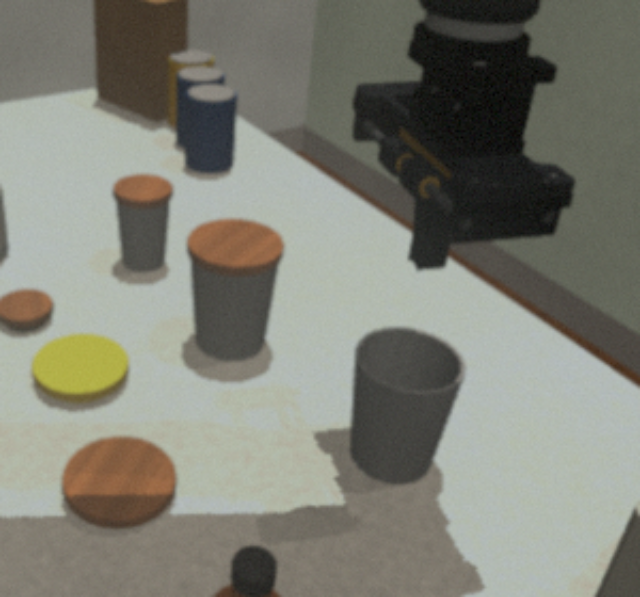

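The side view shows the shut fingertips at (428,267), above the open mouth at (408,365), clear of everything. Descending now.

Call:
carry_out(dp=[[0,-0.06,-0.4],[0,-0.06,-0.8],[0,-0.06,-1.2],[0,-0.06,-1.52],[0,-0.06,-1.52],[0,-0.06,-1.52],[0,-0.06,-1.52]], yaw=[0,0,0,0,0,0,0], grip=[255,255,255,255,255,255,255])

```text
time_s: 4.25
tool_pos: [0.6632, -0.2058, 0.1606]
tcp_rot: [0.214, 1.559, -0.217]
force: [0.9, -0.0, 0.4]
finger_gap: 0.0005
```

```bash
cat >> h.py <<'E'
def proj(n,p):
    c=arm.camera_info(n);E=np.linalg.inv(np.array(c["extrinsics"]))
    return cv2.projectPoints(np.float64(p).reshape(-1,1,3),cv2.Rodrigues(E[:3,:3])[0],E[:3,3],np.array(c["mtx"]),np.array([c["k1"],0,0,0.]))[0][:,0]
E
python3 - <<'E'
from h import *
p=arm.read_state()["tool_pos"];print(p)
i,d=arm.capture("side");i=i.copy()
for q,c in(((p[0],p[1],p[2]-.019),(255,0,0)),((.662,-.2045,.11),(0,255,0))):
    u=proj("side",q)[0];print(u);cv2.circle(i,tuple(int(round(x)) for x in u),1,c,-1)
P=pts("side",d.astype(float)).reshape(-1,3);m=(np.hypot(P[:,0]-p[0],P[:,1]-p[1])<.035)&(P[:,2]>.125)&(P[:,2]<.18)
print("lowest finger z",np.percentile(P[m,2],[0,1,3]), "mean xy near tip",P[m&(P[:,2]<.155)].mean(0))
cv2.imwrite("pics/s3.png",cv2.resize(i[140:320,300:480],(600,600))[...,::-1])
E
```

```text
[ 0.66318978 -0.20578697  0.16063667]
[395.51521426 234.46563766]
[391.51435003 248.80200379]
lowest finger z [0.1438201  0.1444639  0.14512516] mean xy near tip [ 0.65865211 -0.20885205  0.14958352]
```

View pics/s3.png

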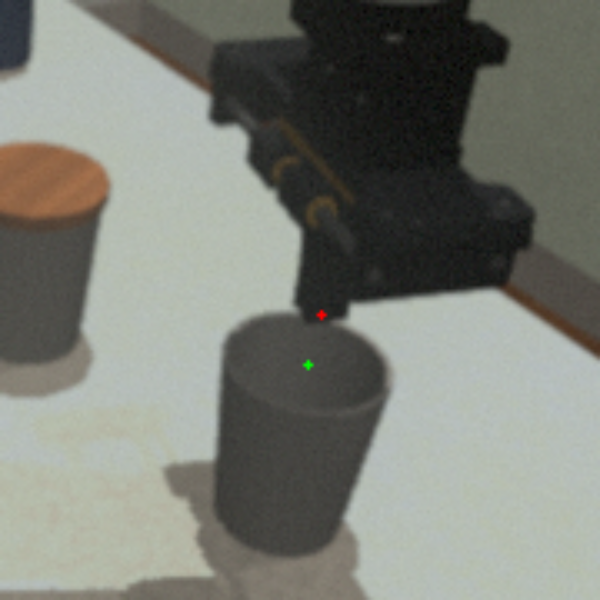

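The crop shows the fingertips (red, at 321,315) where predicted, over the marked mouth centre (green, at 308,365) with a clear gap. Now the dwell.

Call:
carry_out(dp=[[-0.02,0.03,-0.03],[-0.02,0.03,-0.03],[-0.02,0.03,-0.03],[-0.02,0.03,-0.03],[-0.02,0.03,-0.03],[-0.02,0.03,-0.03],[-0.02,0.03,-0.03],[-0.02,0.03,-0.03],[-0.02,0.03,-0.03],[-0.02,0.03,-0.03],[-0.02,0.03,-0.03],[-0.02,0.03,-0.03],[-0.02,0.03,-0.03],[-0.02,0.03,-0.03],[-0.02,0.03,-0.03],[-0.02,0.03,-0.03],[-0.02,0.03,-0.03],[-0.02,0.03,-0.03],[-0.02,0.03,-0.03],[-0.02,0.03,-0.03]], yaw=[0,0,0,0,0,0,0,0,0,0,0,0,0,0,0,0,0,0,0,0], grip=[255,255,255,255,255,255,255,255,255,255,255,255,255,255,255,255,255,255,255,255])

```text
time_s: 6.3
tool_pos: [0.6625, -0.2046, 0.1597]
tcp_rot: [0.214, 1.559, -0.216]
force: [0.1, 0.1, 0.6]
finger_gap: 0.0007
```

Call:
carry_out(dp=[[0,0,0],[0,0,0],[0,0,0],[0,0,0],[0,0,0]], yaw=[0,0,0,0,0], grip=[255,255,255,255,255])

```text
time_s: 6.8
tool_pos: [0.6625, -0.2045, 0.1596]
tcp_rot: [0.214, 1.559, -0.216]
force: [0.2, 0.4, -0.7]
finger_gap: 0.0004
```

Call:
carry_out(dp=[[0,0,0.7],[0,0,1.5],[0,0,2.2],[0,0,2.5],[-0.9,0.25,2.5],[-1.8,0.5,2.5],[-2.7,0.75,2.5],[-3.6,1,2.5],[-4.5,1.25,2.5],[-5.2,1.45,2.5],[-5.87,1.64,2.5],[-5.87,1.64,2.5],[-5.87,1.64,1.8],[-5.87,1.64,1],[-5.87,1.64,0.2],[-5.87,1.64,-0.5],[-5.87,1.64,-1.2],[-5.87,1.64,-1.2],[-5.87,1.64,-1.2],[-5.87,1.64,-1.2]], yaw=[0,0,0,0,0,0,0,0,0,0,0,0,0,0,0,0,0,0,0,0], grip=[255,255,255,255,255,255,255,255,255,255,255,255,255,255,255,255,255,255,255,255])

```text
time_s: 8.8
tool_pos: [0.4289, -0.1393, 0.113]
tcp_rot: [0.214, 1.556, -0.217]
force: [0.3, 0.1, 0.2]
finger_gap: 0.0007
```

Down 0.0435 m more.

Call:
carry_out(dp=[[-0.03,0,-0.3],[-0.03,0,-0.6],[-0.03,0,-0.9],[-0.03,0,-1.09],[-0.03,0,-1.09],[-0.03,0,-1.09],[-0.03,0,-1.09]], yaw=[0,0,0,0,0,0,0], grip=[255,255,255,255,255,255,255])

```text
time_s: 9.5
tool_pos: [0.4281, -0.1395, 0.0697]
tcp_rot: [0.214, 1.556, -0.217]
force: [0.3, -0.1, -0.6]
finger_gap: 0.0006
```

Run:
```python
from h import *
s=arm.read_state();p=s["tool_pos"];print(p,s["q"])
i,d=arm.capture("side");i=i.copy()
for q,c in(((p[0],p[1],p[2]-.019),(255,0,0)),((.4277,-.139,.02),(0,255,0))):
    u=proj("side",q)[0];print(u);cv2.circle(i,tuple(int(round(x)) for x in u),1,c,-1)
cv2.imwrite("pics/s4.png",cv2.resize(i[130:420,170:450],(580,600))[...,::-1])
```

```text
[ 0.42810742 -0.13945233  0.06968655] [-0.47054973  0.05768933  0.75046978  2.1470711  -0.04686731  0.94839512
  1.60285981]
[255.61486418 290.93289155]
[255.70422079 303.4623037 ]
```

View pics/s4.png

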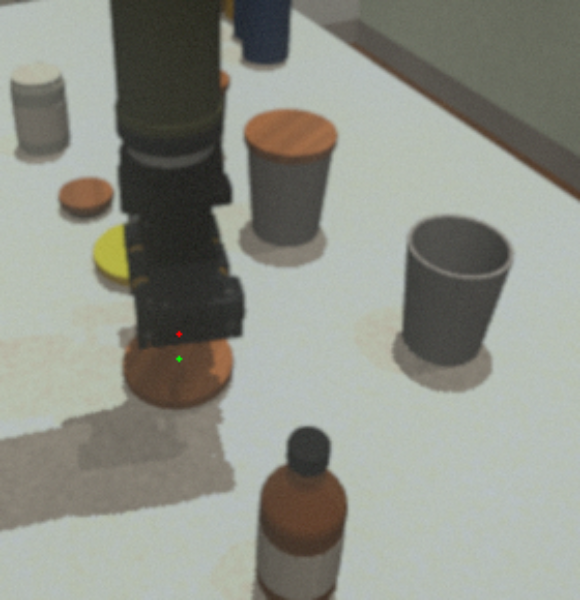

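The picture shows the gripper over the large wooden lid. The tip is predicted at (179,334), hidden behind the gripper body, over the lid centre at (179,359). Nothing is touched or moved. Dwell, then hand in.

Call:
carry_out(dp=[[0,0,0],[0,0,0],[0,0,0],[0,0,0],[0,0,0],[0,0,0],[0,0,0],[0,0,0],[0,0,0],[0,0,0],[0,0,0],[0,0,0],[0,0,0],[0,0,0],[0,0,0],[0,0,0],[0,0,0],[0,0,0],[0,0,0],[0,0,0]], yaw=[0,0,0,0,0,0,0,0,0,0,0,0,0,0,0,0,0,0,0,0], grip=[255,255,255,255,255,255,255,255,255,255,255,255,255,255,255,255,255,255,255,255])

```text
time_s: 11.55
tool_pos: [0.4282, -0.1394, 0.0698]
tcp_rot: [0.214, 1.556, -0.216]
force: [-0.2, -0.5, -0.1]
finger_gap: 0.0002
```

Call:
carry_out(dp=[[0,0,0],[0,0,0],[0,0,0],[0,0,0],[0,0,0]], yaw=[0,0,0,0,0], grip=[255,255,255,255,255])

```text
time_s: 12.05
tool_pos: [0.4281, -0.1394, 0.0698]
tcp_rot: [0.214, 1.556, -0.216]
force: [-0.3, 0.1, -1.3]
finger_gap: 0.0006
```

```bash
python3 -c "
from rig import arm
s=arm.read_state();print(s['time_s'],s['tool_pos'],s['force']);print(arm.hand_in())"
```

```text
12.05 [ 0.42813405 -0.13942362  0.06975488] [-0.28920449  0.11597709 -1.26343175]
the job is handed in; nothing more can be done
None
```

I pointed at the open canister's mouth, then at the large wooden lid, with the fingers shut, and handed the job in at 12 s, still pointing at the lid.

- **Canister:** I held for about 2.5 s at (0.6625, -0.2045), with the fingertips about 31 mm above the rim. That is within 1 mm of the mouth centre I measured.
- **Lid:** I held for about 2.5 s at (0.428, -0.139), with the fingertips about 31 mm above its upper face, also within 1 mm of the measured centre.
- **Other things:** I crossed high over everything else. The force readings stayed around noise, at most 1.3 N, and nothing had moved in the last picture, taken just before the lid hold.

The two cameras agreed on both centres to within 2 mm. No check failed. In the last picture the gripper body hid the fingertips over the lid, so their position there rests on the arm's own reading.

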